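# Park the air-bearing measuring carriage at the index clamp

### The job

Push the white measuring carriage of the length-measuring machine along its bed towards the tailstock and brake it so that it comes to rest with its pointer blade in line with the blade of the index clamp, its spindle never striking the tailstock's anvil. Work it gently with closed fingers and only on the faces of the two spring pads at its ends, neither gripping it nor touching its housing. Then take the hand off, let it stand there by itself for two seconds, and leave everything else lying where it is.

Things in the scene. Friction and masses are not known exactly. Their poses are not given: they have to be found in the camera images.
- bed: Straight aluminium bed of the machine, fixed: 860 mm long, 200 mm wide at the foot, 156 mm at the top, 90 mm high, lying across the robot's front (turned up to 0.12 rad). Origin on the table under it; x across the bed away from the robot, y along it, z up. The carriage runs along bed y; the tailstock, a white block on the bed, top 165 mm over the table, is at the -y end: push towards bed -y.
- carriage (a joint): Travel of the carriage (m), growing towards the tailstock: centre at x 0, y = 0.1725 - travel in the bed frame. 0: rear end; 0.350: spindle strikes the anvil (hard stop). Air bearings: 5 kg nominal in all (3.5 to 7), drag only about 0.008 N plus 0.15 N per m/s, so it coasts far (from 40 mm/s about 0.34 m) and must be braked.
- housing: White housing of the carriage, not to be touched: lower part 150 mm across x 200 mm along the bed, top 170 mm over the table; on it an upper part 126 x 140 mm, top 240 mm over the table, with the spring pads sticking out of its two ends. Origin on the bed's top (90 mm over the table) under the carriage's centre, axes as the bed's.
- rear_pad (a point): Centre of the face of the rear (bed +y) spring pad, pushed to drive the carriage. Flat face 100 mm wide, 50 high, centre 210 mm over the table; relaxed, 130 mm from the carriage's centre, 60 mm out of the upper housing. Spring 40 N/m along the bed, nearly undamped, no preload, travel 45 mm (1.8 N presses it home): the carriage bounces off a still hand. Pad 0.1 kg.
- front_pad (a point): Centre of the face of the front spring pad (tailstock end, facing bed -y), mirror image of the rear pad: same size, height, spring and travel, face 130 mm from the carriage's centre when relaxed. Pressed towards bed +y it brakes the carriage. There is free room for closed fingers ahead of it, above bed and tailstock.
- pointer (a point): Outer tip of the steel pointer blade (6 mm thick along the bed, pointing to bed +x) on the middle of the carriage's far side, 112 mm over the table, 112 mm from the bed's centre line; its y in the bed frame is that of the carriage's centre.
- index (a point): The mark: upright steel blade (6 mm thick along the bed) of the index clamp, a dark block 34 x 40 x 36 mm fixed to the rail on the bed's far side. Point 112 mm over the table, 121 mm from the bed's centre line; axes as the bed's. The carriage is at the mark when pointer and index have the same y in the bed frame (travel then 0.25 to 0.31).
- spindle_tip (a point): Tip of the carriage's steel measuring spindle (16 mm thick), 150 mm ahead of the carriage's centre, 135 mm over the table. It must not strike the anvil.
- anvil (a point): Face of the tailstock's steel anvil (18 mm thick), 135 mm over the table, fixed on the bed; when the carriage stands at the mark the spindle tip is 40 to 100 mm short of it.
- ring_gauge: Steel ring gauge, 64 mm across, 22 mm high, lying on the rear (+y) end of the bed. Leave alone. Origin under its centre.
- plug_gauge: Steel plug gauge, 120 mm long, 32 mm thick, lying on the table near the robot. Leave alone. Origin under its middle.
- bottle: White bottle, 56 mm across, 130 mm high, on the table between robot and bed. Leave alone. Origin under its centre.
- screwdriver: Screwdriver lying on the table beyond the bed. Leave alone.
- brush: Cleaning brush lying on the table near the robot. Leave alone.
- mouse: Black computer mouse, 60 x 105 x 34 mm, beyond the bed. Leave alone. Origin under its centre.

How it is judged:
By the outcome, as a careful person would: the job done as asked, in the order asked, and still so for the second after the job is handed in, with the robot touching nothing.
It also fails if it takes over 38 s, if anything falls off the work surface, if the arm or the gripper's body presses on something with over 40 N, if the wrist force passes 120 N, or if a joint passes its speed limit or range.

### The arm

A 7-joint arm with a two-finger parallel gripper is mounted at the origin on the work surface. World frame = base frame: x ahead of the robot, y to its left, z up, the work surface at z = 0. Lengths are in m, angles in rad, forces in N, time in s.
With the tool pointing down it reaches from about 0.4 to 0.85 m from the base axis. Payload 10.4 kg.
Tool frame: the origin (TCP) lies midway between the tips of the shut fingers; the grasp point (between the pads) lies 19 mm behind it (r.grasp_offset is the distance from the TCP to the grasp point, in m); x points along the fingers, y is the direction in which the jaws open and shut, and the axes are right-handed (so a half turn about x gives the same grasp; the last joint's range is limited). The gripper opens to 87 mm and grips with 3 to 60 N. Pads are 19 mm wide; open, the fingers measure 117 mm over their backs; the gripper's body (75 mm by 190 mm) begins 51 mm behind the grasp point.
Start: joints at [-1.225, 0.332, -0.065, 1.46, 0.022, 1.35, -0.088], TCP at [0.225, 0.583, 0.223] pointing down, gripper open.
Joint ranges: [-2.6, 2.6], [-0.5, 2.12], [-1.47, 1.34], [0.16, 2.42], [-1.27, 4.41], [0.06, 2.06], [-2.6, 2.6]. Speed limits (rad/s): [2.22, 2.22, 2.79, 2.79, 3.14, 3.14, 3.14].

### API

Orientations are given as a unit quaternion [x, y, z, w].
In Python, from bench import r, vision, close_job gives the robot as it stands. The module is installed in compiled form; this text tells all that it offers.
- The arm moves only by the shell command python3 -m pendant 'ROWS' [OPENING] [FORCE]. ROWS is text: rows parted by semicolons, each of 6 numbers parted by spaces: the shift along the tool's x, y, z in units of 0.25 m (1.0 is 0.25 m), then the turn, a rotation vector about the tool's x, y, z in units of 1.5 rad (1.0 is 1.5 rad). A call has 1 to 8 rows; each row is the pose to reach, as a shift and turn from the pose commanded when the call began, along the tool's axes at that moment; what a row does not reach only later rows make up. A row lasts 1/10 s, in which the tool goes at most 50 mm and 8.59 degrees, less where a joint would pass 70% of its speed; a pose out of reach is approached as far as the arm can. A call with a number of a shift or a turn outside -1 to 1 is refused whole. A call with a gripper value outside its range is refused whole. OPENING is the gripper command: -1 is shut, 1 is fully open, values between are in proportion, set as the call begins (- or left out, the last holds). The fingers move at their own pace and stop on an object; FORCE is the grip in N (left out, the last holds). Time passes only in rows, so rows that repeat a pose let the fingers close. It gives the time, the measured TCP pose, the force and the opening at its end, in the units of the state.
- r.read_state(): the state, without advancing time (a new reading comes with each control period).
- vision.camera(name): name is "scene" or "top"; returns (picture, depth): 384x512x3 uint8, blue, green, red; 384x512 float32, m along the optical axis (not along the pixel's ray), 0 where there is no reading.
- vision.get_calibration(name): a dict with "camera_matrix" (3x3 intrinsics, pixels), "rvec" (rotation vector, rad) and "tvec" (3), from world to camera coordinates, as OpenCV has them. Camera axes: x right, y down, z forward; pixel columns grow to the right and rows downward; lengths in m; the calibration is good to about 2 mm. A picture is of the moment at which its call begins. get_calibration takes no time and is no camera call.
- close_job(): hands the job in, once; it reports no verdict.
The state is a dict: "time": time; "joint_positions": joint angles; "joint_vel": joint speeds; "joint_torque": joint torques, N m; "ee_pos": TCP position; "eef_rot": TCP orientation; "ft_force": force on the tool from outside, world axes, zero at the start; "torque": the same for the moment, N m; "width": finger opening in m.
Only numpy, scipy, OpenCV 4.12 (cv2) and the standard library are available. Lean on these libraries where they do the work, as an engineer would, in place of code of your own. Each camera call takes 0.05 s, during which the arm holds its last target. There are 200 camera calls.

## Working session

There is one attempt and no reset: what is moved stays moved. The work goes in short steps, Python scripts to look and compute and a shell command to move; the robot and the scene stay as the last step left them, time stands still between calls to the robot, and variables do not carry over. Pictures are saved under pics/ and viewed, about 8 in all and at most 12, crops included, and the job is handed in when it is done.

```bash
mkdir -p pics; cat > h.py <<'E'
from bench import r, vision
import numpy as np, cv2
from scipy.spatial.transform import Rotation as R
def cal(n):
    c=vision.get_calibration(n); K=np.array(c["camera_matrix"],float); Rm=cv2.Rodrigues(np.array(c["rvec"],float))[0]; t=np.array(c["tvec"],float).ravel(); return K,Rm,t
def ray_z(n,u,v,z):
    K,Rm,t=cal(n); d=Rm.T@np.linalg.solve(K,[u,v,1.]); o=-Rm.T@t; return o+d*(z-o[2])/d[2]
def cloud(n,dep):
    K,Rm,t=cal(n); v,u=np.mgrid[:dep.shape[0],:dep.shape[1]]
    p=np.stack([(u-K[0,2])/K[0,0]*dep,(v-K[1,2])/K[1,1]*dep,dep],-1); return (p-t)@Rm
def proj(n,p):
    K,Rm,t=cal(n); q=K@(Rm@np.array(p,float)+t); return q[:2]/q[2]
E
python3 - <<'E'
from h import *
s=r.read_state(); print({k:np.round(v,4) for k,v in s.items()})
print(R.from_quat(s["eef_rot"]).as_matrix().round(3))
for n in("top","scene"):
    im,d=vision.camera(n); np.savez(f"{n}.npz",im=im,d=d); cv2.imwrite(f"pics/{n}0.png",cv2.resize(im,None,fx=1.5,fy=1.5))
    K,Rm,t=cal(n); print(n,K.round(1).tolist(),(-Rm.T@t).round(3),Rm.round(2).tolist())
E
```

```text
{'time': np.float64(0.0), 'joint_positions': array([-1.2246,  0.3328, -0.0647,  1.461 ,  0.0216,  1.3499, -0.0885]), 'joint_vel': array([-0.0002,  0.0006, -0.0004,  0.    , -0.0001,  0.0004, -0.0007]), 'joint_torque': array([-6.00000e-04, -6.23253e+01,  2.42000e-02, -3.89904e+01,
       -6.14000e-02,  3.96000e-02,  1.00000e-04]), 'ee_pos': array([0.2252, 0.5826, 0.2218]), 'eef_rot': array([ 0.1292,  0.6952, -0.1302,  0.695 ]), 'ft_force': array([ 0.3252, -0.2562,  0.2137]), 'torque': array([-0.0037,  0.0604,  0.0025]), 'width': np.float64(0.0869)}
[[-0.     0.361  0.933]
 [-0.001  0.933 -0.361]
 [-1.    -0.001  0.   ]]
top [[431.5, 0.0, 253.9], [0.0, 431.5, 191.3], [0.0, 0.0, 1.0]] [ 0.477 -0.024  1.29 ] [[0.02, -1.0, -0.03], [-1.0, -0.02, -0.06], [0.06, 0.03, -1.0]]
scene [[393.1, 0.0, 258.2], [0.0, 393.1, 193.5], [0.0, 0.0, 1.0]] [ 1.199 -0.349  1.105] [[0.42, 0.91, 0.01], [0.72, -0.33, -0.62], [-0.56, 0.26, -0.79]]
```

View pics/top0.png

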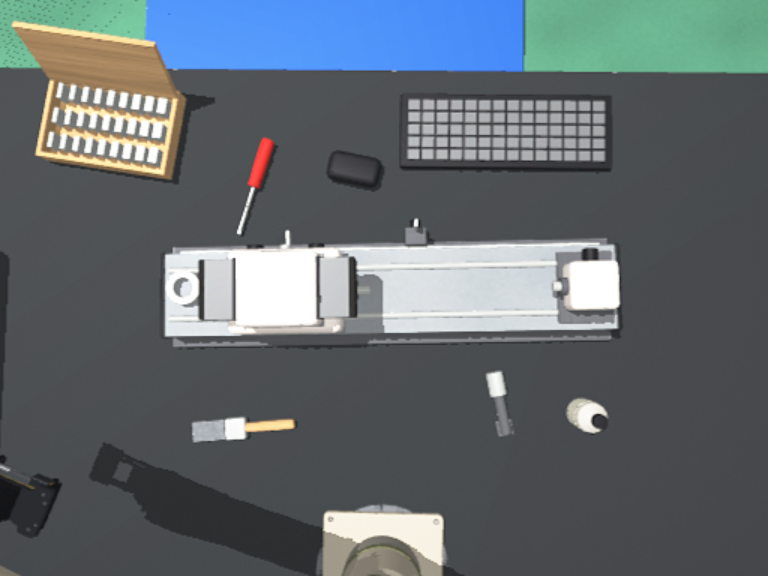

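View pics/scene0.png

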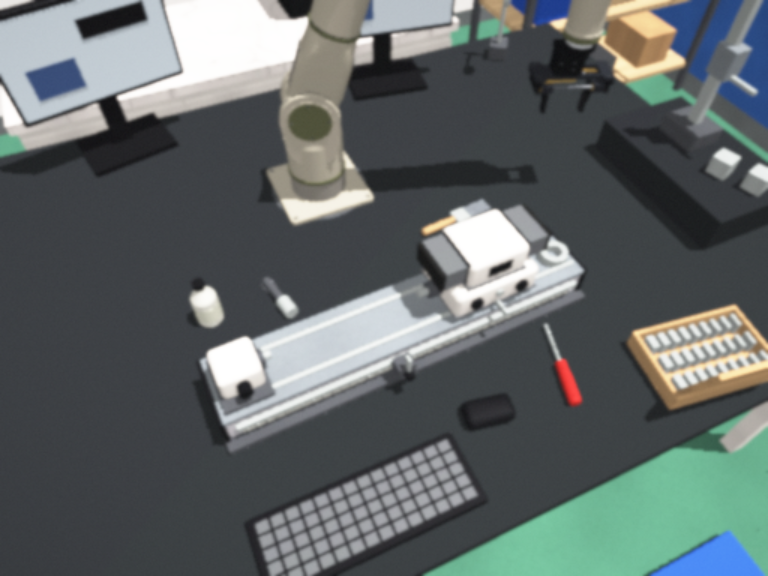

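The top view (768 px wide) shows the bed from x≈163 to 620, with the rear pad face at ≈(199,290) and the front pad face at ≈(356,288). The pointer tip is at ≈(288,233), the index blade at ≈(416,222) and the tailstock at ≈(590,285). The gripper is at lower left.

```bash
python3 - <<'E'
from h import *
z=np.load("top.npz"); im,d=z["im"],z["d"]; P=cloud("top",d); ok=d>0
roi=np.zeros(d.shape,bool); roi[155:232,105:418]=1
def rect(lo,hi,m=None):
    s=ok&roi&(P[...,2]>lo)&(P[...,2]<hi)
    if m is not None: s&=m
    s=cv2.morphologyEx(s.astype(np.uint8),cv2.MORPH_OPEN,np.ones((3,3)))>0
    p=P[s]; print(lo,hi,len(p),np.median(p[:,2]).round(4),[np.round(q,4).tolist() for q in cv2.minAreaRect(p[:,:2].astype(np.float32))]); return p
rect(.08,.10); rect(.155,.175)
u=np.arange(512)[None,:]+0*d
rect(.21,.26,u<260); rect(.236,.26,u<260); rect(.225,.2365,(u<260))
# profile of heights along row through carriage & the blades
for v in (185,): print([(int(a),round(float(P[v,a,2]),3),round(float(P[v,a,1]),3)) for a in list(range(128,140))+list(range(150,162))+list(range(206,216))+list(range(232,242))])
for uu,vv,zz in((288/1.5,233/1.5,.112),(416/1.5,222/1.5,.112)): print(ray_z("top",uu,vv,zz).round(4))
a=cv2.resize(im[135:235,105:300],None,fx=4,fy=4,interpolation=cv2.INTER_CUBIC); cv2.imwrite("pics/crop1.png",a)
E
```

```text
0.08 0.1 9297 0.0902 [[0.5579, -0.0011], [0.1866, 0.8548], 2.0734]
0.155 0.175 1503 0.1631 [[0.5444, -0.0609], [0.1496, 0.6791], 2.0393]
0.21 0.26 4802 0.2375 [[0.5364, 0.1798], [0.1243, 0.2588], 1.067]
0.236 0.26 2345 0.2398 [[0.5366, 0.1829], [0.1174, 0.1405], 2.6342]
0.225 0.2365 762 0.2344 [[0.5294, 0.1791], [0.1124, 0.2578], 2.1416]
[(128, 0.109, 0.359), (129, 0.116, 0.354), (130, 0.118, 0.351), (131, 0.105, 0.352), (132, 0.238, 0.307), (133, 0.237, 0.305), (134, 0.234, 0.304), (135, 0.235, 0.301), (136, 0.234, 0.299), (137, 0.235, 0.296), (138, 0.235, 0.293), (139, 0.234, 0.291), (150, 0.235, 0.264), (151, 0.235, 0.261), (152, 0.233, 0.259), (153, 0.233, 0.257), (154, 0.237, 0.253), (155, 0.24, 0.25), (156, 0.238, 0.248), (157, 0.238, 0.246), (158, 0.235, 0.244), (159, 0.241, 0.24), (160, 0.241, 0.237), (161, 0.239, 0.235), (206, 0.237, 0.125), (207, 0.239, 0.122), (208, 0.239, 0.119), (209, 0.235, 0.117), (210, 0.238, 0.115), (211, 0.235, 0.113), (212, 0.238, 0.11), (213, 0.234, 0.108), (214, 0.234, 0.105), (215, 0.236, 0.103), (232, 0.234, 0.061), (233, 0.235, 0.058), (234, 0.235, 0.056), (235, 0.239, 0.053), (236, 0.233, 0.051), (237, 0.192, 0.052), (238, 0.091, 0.056), (239, 0.087, 0.053), (240, 0.09, 0.05), (241, 0.092, 0.047)]
[0.6442 0.1831 0.112 ]
[ 0.6679 -0.0518  0.112 ]
```

View pics/crop1.png

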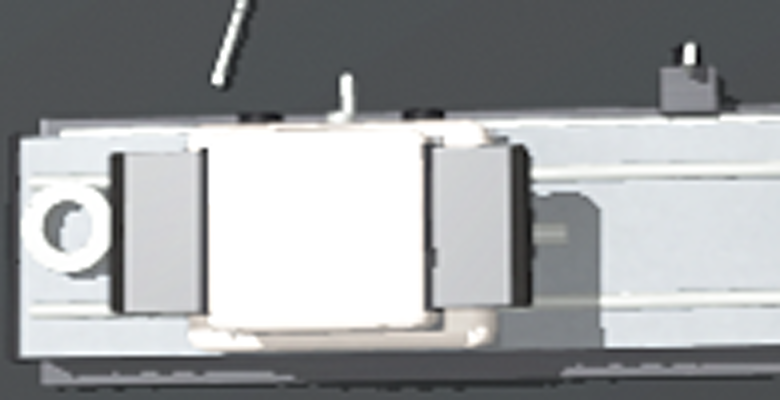

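The crop shows the pad plates at crop x≈117 (rear) and x≈520 (front). The pointer stem is at crop x≈346 and the index blade at x≈691. The carriage has about 0.236 m to go and the bed yaw is ≈ +0.037 rad. I'll shut the fingers and move over behind the rear pad.

```bash
python3 -m pendant '0 -0.13 0.4 -0.1 0 0; 0 -0.2 0.65 -0.2 0 0; 0 -0.24 0.85 -0.271 0 0; 0 -0.26 0.95 -0.271 0 0; 0 -0.26 1 -0.271 0 0; 0 -0.26 1 -0.271 0 0; 0 -0.26 1 -0.271 0 0' -1 10
python3 - <<'E'
from h import *
s=r.read_state();Rt=R.from_quat(s["eef_rot"]).as_matrix();print(Rt.round(3).tolist(),s["width"],s["ee_pos"])
print(((Rt.T@(np.array([.528,.360,.205])-s["ee_pos"]))/.25).round(3))
E
```

```text
time: 0.8
ee_pos: [0.4374, 0.4299, 0.2221]
eef_rot: [-0.012, 0.707, 0.011, 0.707]
ft_force: [-0.3, 0.5, -0.1]
width: 0.0387
[[0.0, -0.033, 0.999], [-0.001, 0.999, 0.033], [-1.0, -0.001, 0.0]] 0.03867501403917847 [0.43744006 0.42989582 0.22208335]
[ 0.069 -0.291  0.353]
```

```bash
python3 -m pendant '0.03 -0.13 0.16 -0.002 0 0; 0.06 -0.24 0.3 -0.002 0 0; 0.07 -0.29 0.353 -0.002 0 0; 0.07 -0.29 0.353 -0.002 0 0; 0.07 -0.29 0.353 -0.002 0 0'
python3 - <<'E'
from h import *
s=r.read_state();print(s["ee_pos"],s["width"])
im,d=vision.camera("top"); np.savez("t2.npz",im=im,d=d)
a=cv2.resize(im[135:235,90:290],None,fx=4,fy=4,interpolation=cv2.INTER_CUBIC); cv2.imwrite("pics/crop2.png",a)
im,d=vision.camera("scene"); np.savez("s2.npz",im=im,d=d)
cv2.imwrite("pics/s2.png",cv2.resize(im[90:290,210:410],None,fx=3,fy=3,interpolation=cv2.INTER_CUBIC))
E
```

```text
time: 1.3
ee_pos: [0.5244, 0.3649, 0.2048]
eef_rot: [-0.015, 0.707, 0.015, 0.706]
ft_force: [-0.5, -0.4, 0.6]
width: 0.0029
[0.52439743 0.36492395 0.20478207] 0.0028536662729129448
```

View pics/s2.png

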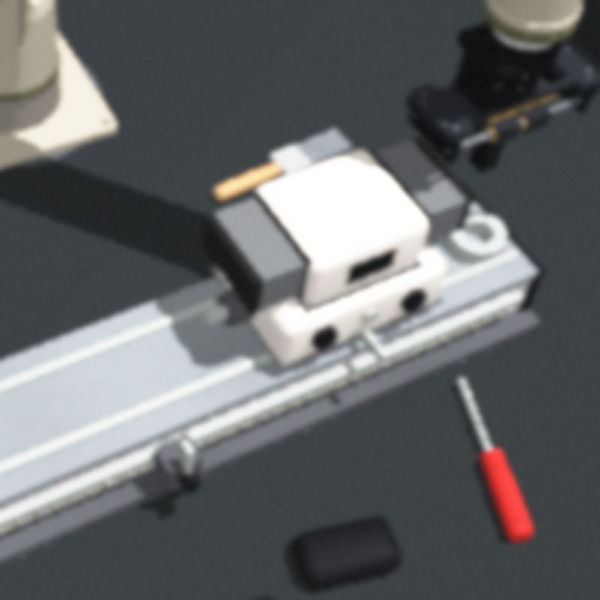

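View pics/crop2.png

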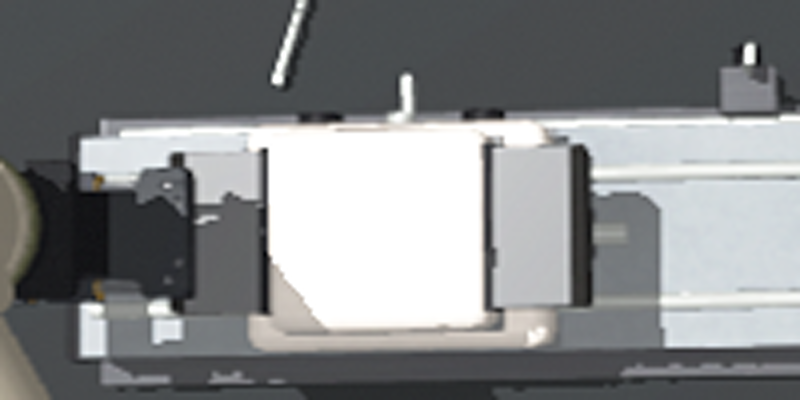

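The gripper is behind the rear pad and centred on it, with the fingers shut and about 30 mm of gap. A hand driven at 25 mm/s should send the carriage off at about 50 mm/s, whatever its mass. I'll write the tracker first, then push.

```bash
cat > trk.py <<'E'
from h import *
yaw=.037
def blob(n,im,v0,v1,u0,u1):
    g=im[v0:v1,u0:u1].min(2).astype(float); g=np.clip(g-110,0,None); m=g.sum()
    v,u=np.mgrid[v0:v1,u0:u1]; return (g*u).sum()/m,(g*v).sum()/m,m
def gap(im):
    "bed-y distance pointer -> index (positive: still to go), carriage centre y/x"
    iu,iv,im_=blob("top",im,144,152,268,288)
    g=im[153:158,150:330].min(2).astype(float).sum(0); 
    u0=150+int(np.argmax(np.convolve(g,np.ones(5),"same"))); pu,pv,pm=blob("top",im,153,158,u0-5,u0+6)
    a=ray_z("top",pu,pv,.112);b=ray_z("top",iu,iv,.112); d=b-a
    return d[0]*np.sin(yaw)-d[1]*np.cos(yaw),(round(pu,2),round(iu,2),int(pm),int(im_)),a
def look(save=None):
    s0=r.read_state()["time"]; im,d=vision.camera("top"); G,info,a=gap(im)
    c=a-.112*np.array([np.cos(yaw),np.sin(yaw),0])
    if save: cv2.imwrite(save,im)
    np.savez("last.npz",im=im,d=d)
    s=r.read_state()
    print(f"t={s0:.3f} gap={G*1000:.1f}mm centre={c[:2].round(4)} {info} tcp={np.round(s['ee_pos'],4)} F={np.round(s['ft_force'],2)}"); return G,c,s
E
python3 -c "
from trk import *
print(gap(np.load('top.npz')['im'])); print(gap(np.load('t2.npz')['im']))"
python3 -m pendant '0 -0.02 0 0 0 0; 0 -0.04 0 0 0 0; 0 -0.055 0 0 0 0; 0 -0.065 0 0 0 0; 0 -0.075 0 0 0 0; 0 -0.085 0 0 0 0; 0 -0.095 0 0 0 0; 0 -0.105 0 0 0 0'
python3 -m pendant '0 -0.01 0 0 0 0; 0 -0.02 0 0 0 0; 0 -0.03 0 0 0 0; 0 -0.04 0 0 0 0; 0 -0.05 0 0 0 0; 0 -0.06 0 0 0 0; 0 -0.07 0 0 0 0; 0 -0.08 0 0 0 0'
python3 -m pendant '0 -0.01 0 0 0 0; 0 -0.02 0 0 0 0; 0 -0.03 0 0 0 0; 0 -0.04 0 0 0 0; 0 -0.05 0 0 0 0; 0 -0.06 0 0 0 0'
python3 -c "
from trk import *
look()"
```

```text
(np.float64(0.2369891316037185), (np.float64(191.08), np.float64(276.89), 1585, 1898), array([0.64393684, 0.18564807, 0.112     ]))
(np.float64(0.2369042188187472), (np.float64(191.09), np.float64(276.87), 1483, 1789), array([0.64388482, 0.18562551, 0.112     ]))
time: 2.2
ee_pos: [0.527, 0.3367, 0.205]
eef_rot: [-0.014, 0.707, 0.014, 0.707]
ft_force: [1.1, 0.8, 0.1]
width: 0.0004
time: 3.0
ee_pos: [0.5278, 0.3168, 0.2051]
eef_rot: [-0.014, 0.707, 0.014, 0.707]
ft_force: [0.8, 0.7, -0.1]
width: 0.0005
time: 3.6
ee_pos: [0.5285, 0.3017, 0.2051]
eef_rot: [-0.014, 0.707, 0.014, 0.707]
ft_force: [0.3, 0.2, -0.3]
width: 0.0007
t=3.600 gap=226.3mm centre=[0.5323 0.1708] (np.float64(194.93), np.float64(276.87), 1741, 1794) tcp=[0.5286 0.3012 0.2051] F=[-0.07 -0.29 -0.64]
```

```bash
python3 -m pendant '0 -0.01 0 0 0 0; 0 -0.02 0 0 0 0; 0 -0.03 0 0 0 0; 0 -0.04 0 0 0 0'
python3 -c "
from trk import *
look()"
python3 -m pendant '0 -0.01 0 0 0 0; 0 -0.02 0 0 0 0; 0 -0.03 0 0 0 0'
python3 -c "
from trk import *
look()"
```

```text
time: 4.05
ee_pos: [0.5289, 0.2917, 0.2051]
eef_rot: [-0.014, 0.707, 0.014, 0.707]
ft_force: [0.1, -0.1, 0.0]
width: -0.0002
t=4.050 gap=207.3mm centre=[0.5324 0.1519] (np.float64(201.78), np.float64(276.87), 1450, 1796) tcp=[0.529  0.2911 0.2051] F=[ 1.   -0.53 -0.39]
time: 4.4
ee_pos: [0.5292, 0.2842, 0.205]
eef_rot: [-0.014, 0.707, 0.014, 0.707]
ft_force: [0.7, 0.2, -0.2]
width: 0.0007
t=4.400 gap=193.0mm centre=[0.5327 0.1376] (np.float64(206.94), np.float64(276.87), 1740, 1793) tcp=[0.5293 0.2837 0.2051] F=[-0.94 -1.05 -0.11]
```

The carriage is running at about 41 mm/s with the hand clear of it. Next I lift over the housing, go ahead of it and wait beyond the front pad.

```bash
python3 -m pendant '-0.15 0 0 0 0 0; -0.28 0 0 0 0 0; -0.28 -0.15 0 0 0 0; -0.28 -0.35 0 0 0 0; -0.28 -0.55 0 0 0 0; -0.28 -0.75 0 0 0 0; -0.28 -0.95 0 0 0 0; -0.28 -1 0 0 0 0'
python3 -m pendant '0 -0.15 0 0 0 0; 0 -0.35 0 0 0 0; 0 -0.55 0 0 0 0; 0 -0.72 0 0 0 0; 0 -0.82 0 0 0 0; 0 -0.82 0 0 0 0'
python3 -c "
from trk import *
look()"
```

```text
time: 5.25
ee_pos: [0.5394, 0.0278, 0.2756]
eef_rot: [-0.012, 0.707, 0.011, 0.707]
ft_force: [0.4, 0.3, -0.2]
width: 0.0006
time: 5.85
ee_pos: [0.5469, -0.1746, 0.275]
eef_rot: [-0.013, 0.707, 0.012, 0.707]
ft_force: [0.3, -0.3, -0.1]
width: 0.0006
t=5.850 gap=135.0mm centre=[0.5345 0.0796] (np.float64(227.93), np.float64(276.87), 1846, 1784) tcp=[ 0.5474 -0.1718  0.2749] F=[ 0.01  0.3  -0.32]
```

```bash
python3 -m pendant '0.1 0 0 0 0 0; 0.2 0 0 0 0 0; 0.27 0 0 0 0 0; 0.28 0 0 0 0 0; 0.28 0 0 0 0 0; 0.28 0 0 0 0 0; 0.28 0 0 0 0 0'
python3 -c "
from trk import *
look()
im=np.load('last.npz')['im']; cv2.imwrite('pics/crop3.png',cv2.resize(im[130:240,180:400],None,fx=3.5,fy=3.5,interpolation=cv2.INTER_CUBIC))"
```

```text
time: 6.6
ee_pos: [0.5483, -0.17, 0.2062]
eef_rot: [-0.015, 0.706, 0.014, 0.708]
ft_force: [0.8, 0.8, -0.4]
width: 0.0004
t=6.600 gap=107.2mm centre=[0.5352 0.0518] (np.float64(238.0), np.float64(276.87), 1796, 1794) tcp=[ 0.5482 -0.1701  0.206 ] F=[-0.24  0.54  0.24]
```

View pics/crop3.png

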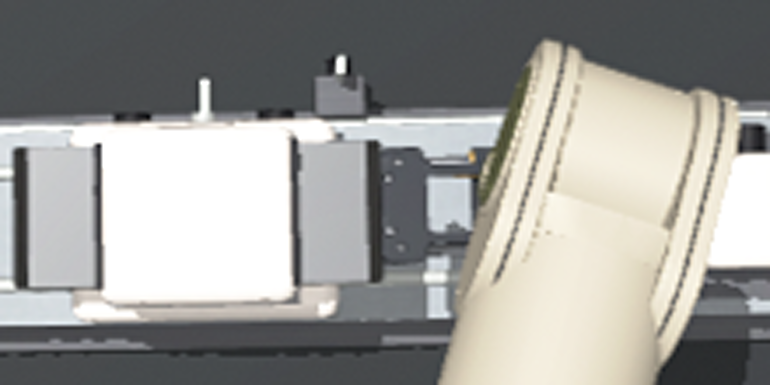

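The crop shows the carriage's pointer at crop (204,85) and the index blade at (341,65). The hand is ahead of the front pad with its body above pad height. Speed is about 37 mm/s. I'll measure the finger-to-pad distance in the scene depth before braking.

```bash
python3 -c "
from trk import *
s=r.read_state(); im,d=vision.camera('scene'); P=cloud('scene',d); 
c=np.cos(yaw);sn=np.sin(yaw); t=s['ee_pos']; D=P-t; bx=D[...,0]*c+D[...,1]*sn; by=-D[...,0]*sn+D[...,1]*c; z=P[...,2]
print(s['time'])
m=(d>0)&(abs(bx)<.03)&(abs(by)<.03)&(z>.2)&(z<.262)
for a in np.arange(.2,.26,.01):
    q=m&(z>=a)&(z<a+.01); print(round(a,2),q.sum(),np.percentile(by[q],[2,50,98]).round(4) if q.sum() else '',np.percentile(bx[q],[2,98]).round(4) if q.sum() else '')
f=(d>0)&(abs(bx)<.045)&(by>.03)&(by<.11)&(z>.19)&(z<.228); print('face',f.sum(),np.percentile(by[f],[5,25,50,75,95]).round(4))
look()
"
```

```text
6.65
0.2 6 [-0.0086 -0.0056  0.007 ] [0.0009 0.0124]
0.21 18 [-0.0092 -0.0016  0.0082] [-0.006  0.013]
0.22 16 [-0.0091 -0.0002  0.0089] [-0.0002  0.0136]
0.23 18 [-0.0099  0.0017  0.0101] [0.0083 0.0145]
0.24 10 [-0.0096  0.0048  0.0106] [0.0104 0.0131]
0.25 6 [0.0056 0.0086 0.011 ] [0.009  0.0118]
face 90 [0.0873 0.0877 0.0882 0.0886 0.0889]
t=6.700 gap=103.1mm centre=[0.5349 0.0477] (np.float64(239.51), np.float64(276.87), 1645, 1796) tcp=[ 0.548  -0.1702  0.2056] F=[-0.68 -0.39  0.19]
```

```bash
python3 -m pendant '0 0 0 0 0 0; 0 0 0 0 0 0; 0 0 0 0 0 0; 0 0 0 0 0 0; 0 0 0 0 0 0; 0 0 0 0 0 0; 0 0 0 0 0 0' >/dev/null
python3 -c "
from trk import *
look()"
python3 -m pendant '0 0 0 0 0 0; 0 0 0 0 0 0; 0 0 0 0 0 0; 0 0 0 0 0 0; 0 0 0 0 0 0; 0 0 0 0 0 0; 0 0 0 0 0 0' >/dev/null
python3 -c "
from trk import *
look()"
```

```text
t=7.450 gap=77.2mm centre=[0.5355 0.0218] (np.float64(248.9), np.float64(276.87), 1975, 1793) tcp=[ 0.5477 -0.1702  0.205 ] F=[0.42 0.36 0.04]
t=8.200 gap=52.5mm centre=[ 0.5358 -0.0029] (np.float64(257.88), np.float64(276.87), 1936, 1789) tcp=[ 0.5477 -0.1702  0.205 ] F=[-0.41 -0.29  0.18]
```

```bash
python3 -m pendant '0 0 0 0 0 0; 0 0 0 0 0 0; 0 0 0 0 0 0; 0 0 0 0 0 0; 0 0 0 0 0 0; 0 -0.003 0 0 0 0; 0 -0.0092 0 0 0 0; 0 -0.0154 0 0 0 0'
python3 -m pendant '0 -0.0062 0 0 0 0; 0 -0.0124 0 0 0 0; 0 -0.0186 0 0 0 0; 0 -0.0248 0 0 0 0; 0 -0.031 0 0 0 0; 0 -0.0372 0 0 0 0; 0 -0.0434 0 0 0 0; 0 -0.0496 0 0 0 0'
python3 -m pendant '0 -0.0062 0 0 0 0; 0 -0.0124 0 0 0 0; 0 -0.0186 0 0 0 0; 0 -0.0248 0 0 0 0; 0 -0.031 0 0 0 0; 0 -0.0372 0 0 0 0; 0 -0.0434 0 0 0 0'
python3 -c "
from trk import *
look()"
```

```text
time: 9.05
ee_pos: [0.5478, -0.1742, 0.205]
eef_rot: [-0.014, 0.707, 0.014, 0.707]
ft_force: [-0.7, 0.9, 0.4]
width: 0.0005
time: 9.85
ee_pos: [0.5483, -0.1865, 0.205]
eef_rot: [-0.014, 0.707, 0.014, 0.707]
ft_force: [-0.5, 0.4, -0.5]
width: 0.0005
time: 10.55
ee_pos: [0.5488, -0.1974, 0.205]
eef_rot: [-0.014, 0.707, 0.014, 0.707]
ft_force: [-0.1, -0.2, -0.9]
width: 0.0006
t=10.550 gap=4.8mm centre=[ 0.5363 -0.0506] (np.float64(275.25), np.float64(276.85), 2454, 1838) tcp=[ 0.5488 -0.1977  0.205 ] F=[-1.   -0.03 -0.06]
```

```bash
python3 -m pendant '0 -0.0062 0 0 0 0; 0 -0.0124 0 0 0 0; 0 -0.02 0 0 0 0'
python3 -c "
from trk import *
look()
im=np.load('last.npz')['im']; cv2.imwrite('pics/crop4.png',cv2.resize(im[138:178,240:310],None,fx=10,fy=10,interpolation=cv2.INTER_CUBIC))
print(im[142:162,270:285].min(2))"
```

```text
time: 10.9
ee_pos: [0.549, -0.2023, 0.205]
eef_rot: [-0.014, 0.707, 0.014, 0.707]
ft_force: [-0.1, 0.0, 0.5]
width: 0.0003
t=10.900 gap=5.0mm centre=[ 0.5365 -0.0504] (np.float64(275.19), np.float64(276.85), 2409, 1840) tcp=[ 0.5489 -0.2028  0.205 ] F=[ 0.44  0.1  -0.42]
[[ 72  73  73  73  73  73  73  73  74  73  73  73  73  72  73]
 [ 72  73  73  73  72  72  73  72  73  72  72  73  72  73  72]
 [ 74  73  72  72  72  71  70  70  70  71  73  71  72  72  72]
 [ 72  73  74  74  72  66  83 113  94  67  72  73  73  72  73]
 [ 73  73  73  70  59  40 176 247 182  49  66  73  72  72  72]
 [ 73  73  66  47  32  40 255 255 203  23  60  74  73  72  72]
 [ 72  73  75  53  33  57 255 255 201  22  61  74  73  72  73]
 [ 72  72  74  54  32  75 255 255 198  12  57  74  73  73  72]
 [ 70  71  72  53  34  75 245 255 187  15  58  73  74  72  72]
 [ 77  85  86  77  70 118 147 128  78  43  61  70  91  83  70]
 [121 140 140 141 134 217 247 177  69  75  77  75 120 110  76]
 [115 136 135 132 124 255 255 204  74  72  75  73 116 110  74]
 [113 135 134 131 122 255 255 201  82  78  73  72 118 108  57]
 [115 137 134 133 125 255 255 210 123 106  88  86 122 112  59]
 [114 140 138 135 128 255 255 200  68 112 133 135 141 112  60]
 [114 139 139 135 130 228 255 200  72  74  74 116 141 112  61]
 [113 136 136 133 126 228 255 202  74  75  74 115 139 113  64]
 [113 137 138 136 128 227 255 203  75  75  75 118 141 123  74]
 [112 137 137 134 134 225 254 206  91  80  73 115 137 120  74]
 [110 137 135 137 174 226 251 232 171 133  88 115 136 119  78]]
```

View pics/crop4.png

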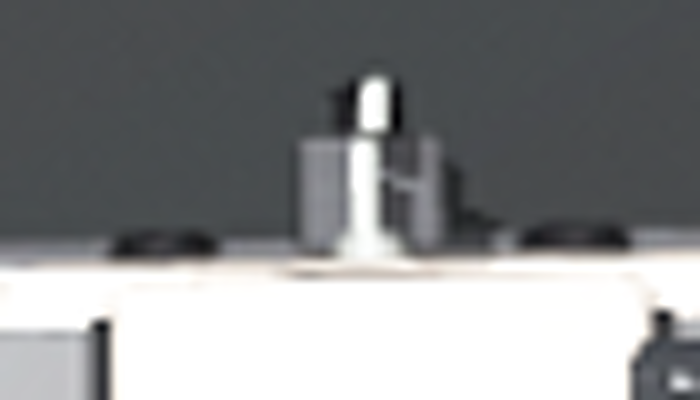

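The pointer blade (crop x≈364) is about one pixel short of the index blade (crop x≈374), some 3 mm, and the carriage is practically at rest. I'll go back over to the rear pad for a slow creep of about 3 mm.

```bash
sed -i 's/g-110/g-150/' trk.py
python3 -m pendant '-0.12 0 0 0 0 0; -0.27 0 0 0 0 0; -0.28 0.1 0 0 0 0; -0.28 0.28 -0.02 0 0 0; -0.28 0.48 -0.02 0 0 0; -0.28 0.68 -0.02 0 0 0; -0.28 0.88 -0.02 0 0 0; -0.28 1 -0.02 0 0 0' >/dev/null
python3 -m pendant '0 0.15 0 0 0 0; 0 0.25 0 0 0 0; 0 0.25 0 0 0 0; 0 0.25 0 0 0 0; 0 0.25 0 0 0 0'
python3 -c "
from trk import *
look()"
```

```text
time: 12.25
ee_pos: [0.5315, 0.1083, 0.2751]
eef_rot: [-0.014, 0.707, 0.014, 0.707]
ft_force: [0.3, -0.5, -0.2]
width: 0.0003
t=12.250 gap=217.3mm centre=[0.5332 0.1621] (np.float64(198.1), np.float64(276.8), 1719, 1140) tcp=[0.5315 0.1083 0.2751] F=[ 0.02 -0.06 -0.18]
```

```bash
sed -i 's/150:330/268:284/; s/u0=150+/u0=268+/' trk.py
python3 -m pendant '0.1 0 0 0 0 0; 0.22 0 0 0 0 0; 0.27 0 0 0 0 0; 0.28 0 0 0 0 0; 0.28 0 0 0 0 0'
python3 -c "
from trk import *
print(gap(np.load('last.npz')['im']))
look()
im=np.load('last.npz')['im']; cv2.imwrite('pics/crop5.png',cv2.resize(im[130:240,160:340],None,fx=4.4,fy=4.4,interpolation=cv2.INTER_CUBIC))
print(im[146:158,272:282].min(2))"
```

```text
time: 12.8
ee_pos: [0.5316, 0.1094, 0.2057]
eef_rot: [-0.014, 0.707, 0.014, 0.707]
ft_force: [0.7, -0.9, 0.3]
width: 0.0002
(np.float64(0.000295458161737091), (np.float64(276.84), np.float64(276.8), 1299, 1140), array([ 0.64850892, -0.05078796,  0.112     ]))
t=12.800 gap=0.3mm centre=[ 0.5365 -0.0549] (np.float64(276.85), np.float64(276.81), 1336, 1160) tcp=[0.5319 0.1096 0.2062] F=[ 0.78 -0.33 -0.05]
[[ 72  70  57  40 174 246 181  48  65  73]
 [ 67  46  32  39 255 255 201  21  60  72]
 [ 74  53  31  55 255 255 199  20  59  73]
 [ 73  53  31  75 255 255 196  12  57  72]
 [ 71  52  34  75 243 255 183  14  57  72]
 [ 86  75  72 101 139 152 100  39  60  69]
 [141 140 137 124 229 255 189  67  75  73]
 [134 132 130 115 251 255 207  60  73  72]
 [133 132 130 118 249 255 209  63  73  72]
 [134 134 132 119 249 255 218  79  73  82]
 [138 136 135 123 253 255 211  62  74 113]
 [139 135 135 128 255 255 209  65  75  73]]
```

View pics/crop5.png

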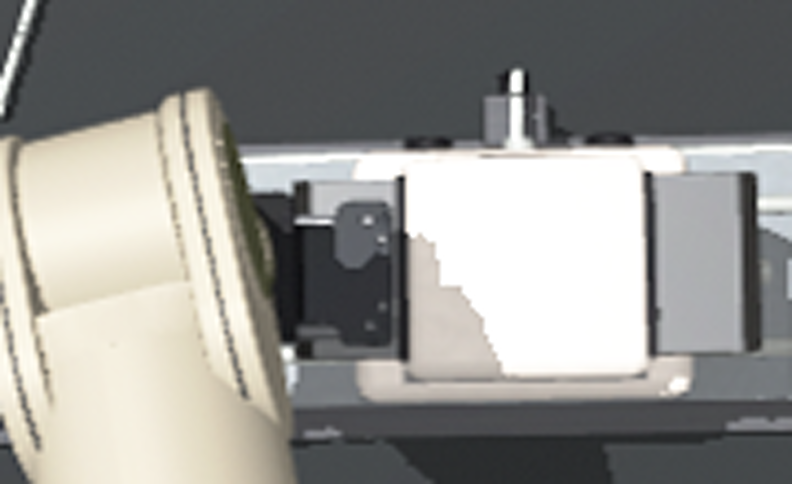

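The carriage has drifted on by itself and come to rest in line. Pointer and index are both at u≈276.8 at t=12.25 and at 12.80, so no nudge is needed. The hand is clear of it, so I'll withdraw and let it stand.

```bash
python3 -m pendant '-0.08 0.03 0 0 0 0; -0.2 0.1 0 0 0 0; -0.3 0.2 0 0 0 0; -0.35 0.35 0 0 0 0; -0.4 0.5 0 0 0 0; -0.4 0.6 0 0 0 0; -0.4 0.6 0 0 0 0; -0.4 0.6 0 0 0 0'
python3 -c "
from trk import *
look()"
python3 -m pendant '0 0 0 0 0 0; 0 0 0 0 0 0; 0 0 0 0 0 0; 0 0 0 0 0 0; 0 0 0 0 0 0; 0 0 0 0 0 0; 0 0 0 0 0 0; 0 0 0 0 0 0' >/dev/null
python3 -m pendant '0 0 0 0 0 0; 0 0 0 0 0 0; 0 0 0 0 0 0; 0 0 0 0 0 0; 0 0 0 0 0 0; 0 0 0 0 0 0; 0 0 0 0 0 0; 0 0 0 0 0 0' >/dev/null
python3 -m pendant '0 0 0 0 0 0; 0 0 0 0 0 0; 0 0 0 0 0 0; 0 0 0 0 0 0; 0 0 0 0 0 0; 0 0 0 0 0 0; 0 0 0 0 0 0; 0 0 0 0 0 0' >/dev/null
python3 -c "
from trk import *
look()
im=np.load('last.npz')['im']; print(im[146:158,272:282].min(2)); cv2.imwrite('pics/final.png',cv2.resize(im,None,fx=1.5,fy=1.5))"
```

```text
time: 13.65
ee_pos: [0.5255, 0.2597, 0.306]
eef_rot: [-0.015, 0.707, 0.015, 0.707]
ft_force: [0.8, -0.9, -0.1]
width: 0.0005
t=13.650 gap=0.3mm centre=[ 0.5365 -0.0549] (np.float64(276.84), np.float64(276.79), 1307, 1134) tcp=[0.5257 0.2587 0.3059] F=[ 0.59  0.01 -0.57]
t=16.100 gap=0.3mm centre=[ 0.5365 -0.0549] (np.float64(276.84), np.float64(276.79), 1310, 1132) tcp=[0.5252 0.2596 0.3051] F=[ 0.27 -0.22 -0.29]
[[ 71  69  57  38 171 243 177  47  64  71]
 [ 65  45  31  37 255 255 198  22  58  71]
 [ 72  53  32  56 255 255 194  20  60  72]
 [ 71  53  30  73 255 255 193  11  56  71]
 [ 69  51  33  75 241 255 180  14  56  70]
 [ 84  75  70 100 138 148  99  37  58  68]
 [138 137 135 121 226 255 185  66  74  73]
 [132 130 128 113 249 255 204  58  73  72]
 [131 130 127 116 247 255 205  61  72  71]
 [131 131 130 118 247 255 214  78  72  80]
 [135 134 133 121 251 255 207  61  73 111]
 [135 134 133 125 255 255 206  64  74  72]]
```

View pics/final.png

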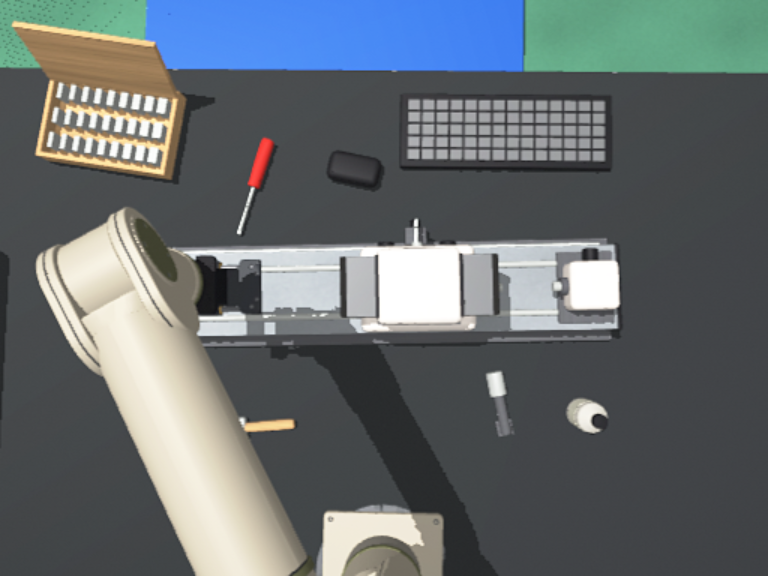

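The final picture shows the pointer in line with the index at ≈(416,225). The carriage stands free, the spindle is well short of the anvil, and the other objects in view are in their places.

```bash
python3 -c "
from bench import close_job; print(close_job())"
```

```text
the job is handed in; nothing more can be done
None
```

The carriage stands at the mark by itself, and I have handed the job in.

**What I did:** I pushed the rear pad with closed fingers at about 25 mm/s, which set the carriage coasting at about 41 mm/s. I then lifted the hand over the housing and braked on the front pad with the hand drawing away at half the carriage's speed. The carriage drifted the last 3 mm on its own and stopped. I had moved the hand back behind the rear pad in case it needed a nudge, but it did not, and the hand never touched the carriage again.

**Last checks:**
- **Alignment:** the top camera puts the pointer about 0.3 mm from the index, within the roughly 0.5 mm I can resolve. The reading was the same at t = 12.25, 12.8, 13.65 and 16.1 s, so it stood still for more than 2 s after the hand left.
- **Anvil:** the spindle showed a clear gap to the anvil in the final picture. I judged that by eye and did not measure it.
- **Forces:** force readings between moves never rose above the sensor noise of about 1 N.
- **Other objects:** everything visible in the last picture is where it was. The arm hid the ring gauge and part of the brush there, so I could not check those two.

**Readings that disagreed:** just after braking I took the carriage to be at rest about 3 mm short, when it was still creeping. One reading at 12.25 s (gap 217 mm) was false because the search picked up another bright object. Narrowing the search on the same picture gave 0.3 mm.

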